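# Clamp a glued notepad in the ratchet press and release it

### The job

In the school stock room, press the freshly glued notepad: on the hand press that holds the yellow notepad, pull the U-shaped lever right down past the first notch until it catches in the second, and take your hand off so that the ratchet alone holds it for a moment. Then push that press's green release button and keep it down until the lever has sprung fully back up, and let go of everything. Leave the lever of the other, empty press alone.

Things in the scene. Friction and masses are not known exactly. Their poses are not given: they have to be found in the camera images.
- press_lever (a joint): Lever of the press holding the yellow notepad (77 x 107 x 20 mm); two like grey presses stand fixed, base 250 x 130 mm. Value in rad pulled down: 0 = up at rest, 0.785 rad above level; 0.35 = first notch, 0.70 = second, last notch, 0.80 = end stop. Sprung upwards; the ratchet holds it at the last notch passed. To catch, go 0.03 to 0.08 past the notch and let go. Pull at the bar: 3 to 10 N.
- press_grip (a point): Centre of the black cross bar (20 mm thick, 90 mm free between flat steel side arms) at the end of that U-shaped lever; moves with it. y axis along the bar, level; x axis from bar to hinge. The hinge axis lies 170 mm along x, 90 mm above the table. Bar height 210 mm at rest, 104 mm at notch two. Free above, and for 75 mm from the bar towards the hinge (there a presser foot hangs).
- press_button_top (a point): Centre of the top of that press's green release button, 36 mm across, on the housing 55 mm behind the hinge (away from the bar), 105 mm above the table. Travel 10 mm straight down, 1 to 3 N, up to 6 N while the ratchet is loaded; frees the lever at 5 to 7 mm. Keep it down till the lever is up (about 1 s), or notch one may catch. Bobs as the lever clicks through a notch.
- spare_lever (a joint): Lever of the other, empty press (no notepad on its bed), same values in rad; it must stay up, at 0.

How it is judged:
On the way, in this order (a step that is already met when the one before it is completed fails the run):
1. the lever is caught in its second notch with the robot touching nothing (value of joint press_lever above 0.63 rad and contact force between each of the fingers, the arm and anything else below 0.2 N), for 0.4 s.
2. the green release button of that press is pushed down (by more than 4 mm) (distance of press_button_top from where it was at the start of the episode above 0.004 m).
At the end, for the whole second after the job is handed in: The loaded press's lever is back up at rest (within 0.08 rad of 0), its release button is up again (within 2 mm), and the spare press's lever is up (within 0.08 rad of 0) (value of joint each of press_lever, spare_lever below 0.08 rad and velocity of joint press_lever below 0.05 rad/s and distance of press_button_top from where it was at the start of the episode below 0.002 m); the robot touches nothing.
It fails at once if the lever of the empty press is pulled down by more than 0.15 rad (value of joint spare_lever above 0.15 rad).
It also fails if it takes over 48 s, if anything falls off the work surface, if the arm or the gripper's body presses on something with over 40 N, if the wrist force passes 120 N, or if a joint passes its speed limit or range.

### The arm

A 6-joint arm with a two-finger parallel gripper is mounted at the origin on the work surface. World frame = base frame: x ahead of the robot, y to its left, z up, the work surface at z = 0. Lengths are in m, angles in rad, forces in N, time in s.
With the tool pointing down it reaches from about 0.35 to 0.875 m from the base axis. Payload 4.2 kg.
Tool frame: the origin (TCP) lies at the very end of the fingers, on their centre line; the grasp point (between the pads) lies 19 mm behind it (env.grip_point_offset is the z of the grasp point in the tool frame, in m); z points along the fingers, x is the direction in which the jaws open and shut, and the axes are right-handed (so a half turn about z gives the same grasp; the last joint's range is limited). The gripper opens to 85 mm and grips with 20 to 120 N. Pads are 22 mm wide; open, the fingers measure 114 mm over their backs; the gripper's body (76 mm by 85 mm) begins 54 mm behind the grasp point. The pads swing forward as they close: fully open they stand 13 mm farther back than shut.
Start: joints at [-1.065, 0.385, 0.008, 0, -1.194, -0.259], TCP at [0.153, -0.606, 0.231] pointing down, gripper open.
Joint ranges: [-3.14, 3.14], [-1.21, 2.06], [-1.07, 1.41], [-3.16, 2.05], [-2.99, -0.16], [-3.1, 3.1]. Speed limits (rad/s): [2.79, 2.79, 3.14, 3.14, 3.14, 3.14].

### API

Orientations are given as a unit quaternion [x, y, z, w].
In Python, from bench import env gives the robot as it stands.
- The arm moves only by the tool servo_tool, never from a script. Its argument "rows" is a list of rows, each a list of 3 entries, a list of its own where there are three numbers: the turn, a rotation vector about the tool's x, y, z in degrees, then the shift along the tool's x, y, z in cm, then the opening, from 0 (shut) to 1 (fully open). A call has 1 to 10 rows; each row is the pose to reach, as a shift and turn from the pose commanded when the call began, along the tool's axes at that moment; what a row does not reach only later rows make up. A row lasts 1/12 s, in which the tool goes at most 41.7 mm and 7.16 degrees, less where a joint would pass 70% of its speed; a pose out of reach is approached as far as the arm can. A call with a gripper value outside its range is refused whole. The fingers move at their own pace and stop on an object; "force" is the grip in N (left out, the last holds). Time passes only in rows, so rows that repeat a pose let the fingers close. It gives the time, the measured TCP pose, the force and the opening at its end, in the units of the state.
- env.read_state(): the state, without advancing time (a new reading comes with each control period).
- env.camera(name): name is "scene" or "top"; returns a dict with "image" (384x512x3 uint8, red, green, blue), "mtx" (3x3 intrinsics, pixels), "k1" (the pictures are not rectified: a ray, as slopes to the right and down, at radius r is drawn at 1 + k1 r^2 times it, then the intrinsics apply), "extrinsics" (4x4, takes a point from world to camera coordinates). Camera axes: x right, y down, z forward; pixel columns grow to the right and rows downward; lengths in m; the calibration is good to about 2 mm. A picture is of the moment at which its call begins. There is no depth.
- env.close_job(): hands the job in, once; it reports no verdict.
The state is a dict: "time_s": time; "qpos": joint angles; "dq": joint speeds; "tau": joint torques, N m; "tcp_pos": TCP position; "orientation": TCP orientation; "wrist_force": force on the tool from outside, world axes, zero at the start; "wrist_torque": the same for the moment, N m; "width": finger opening in m.
Only numpy, scipy, OpenCV 4.12 (cv2) and the standard library are available. Lean on these libraries where they do the work, as an engineer would, in place of code of your own. Each camera call takes 0.05 s, during which the arm holds its last target.

## Working session

There is one attempt and no reset: what is moved stays moved. The work goes in short steps, Python scripts to look and compute and a tool call to move; the robot and the scene stay as the last step left them, time stands still between calls to the robot, and variables do not carry over. Pictures are saved under pics/ and viewed, and the job is handed in when it is done.

Besides the shell and the picture viewer there is one more tool, called after ">>>" as name(argument=value, ...), one argument or row to a line, values as JSON. servo_tool: Moves the arm, as the interface text tells. Its arguments: {"type":"object","properties":{"rows":{"type":"array"},"force":{"type":"number"}},"required":["rows"]}

```bash
mkdir -p pics; ls; python3 - <<'E'
from bench import env
import cv2,numpy as np
for n in("scene","top"):
    c=env.camera(n); cv2.imwrite(f"pics/{n}0.png",c["image"][:,:,::-1]); print(n,c["mtx"],c["k1"],c["extrinsics"])
    np.savez(f"{n}0.npz",**{k:c[k] for k in("image","mtx","k1","extrinsics")})
print(env.read_state(), env.grip_point_offset)
E
```

```text
pics
scene [[352.41156237   0.         255.87980899]
 [  0.         352.41156237 188.82502941]
 [  0.           0.           1.        ]] 0.002645753418934443 [[ 0.33916066  0.94053461  0.01909671 -0.16035773]
 [ 0.65530705 -0.22164458 -0.72211242 -0.25182628]
 [-0.67493904  0.25742634 -0.69151209  1.20186044]
 [ 0.          0.          0.          1.        ]]
top [[441.94796154   0.         252.07200111]
 [  0.         441.94796154 191.33183662]
 [  0.           0.           1.        ]] -0.16030953501810263 [[-3.81851665e-02 -9.99270649e-01  2.52471082e-04 -7.38730600e-03]
 [-9.76728752e-01  3.72704075e-02 -2.11215204e-01  6.05470484e-01]
 [ 2.11051744e-01 -8.31188348e-03 -9.77439550e-01  1.00442933e+00]
 [ 0.00000000e+00  0.00000000e+00  0.00000000e+00  1.00000000e+00]]
{'time_s': 0.1, 'qpos': array([-1.06537088e+00,  3.85465710e-01,  6.77996590e-03, -4.37900159e-04,
       -1.19400659e+00, -2.58598033e-01]), 'dq': array([-0.00031639, -0.0003492 ,  0.00278407,  0.00031265,  0.00162119,
        0.00071024]), 'tau': array([-7.42512093e-04, -3.93318129e+01,  1.88929439e+01,  4.19800624e+00,
       -2.59911620e-03,  9.26115462e-06]), 'tcp_pos': array([ 0.15259648, -0.60555176,  0.23034581]), 'orientation': array([ 6.14746754e-01,  7.88723962e-01,  5.59304046e-04, -7.92026321e-04]), 'wrist_force': array([-0.55140256, -0.2084288 ,  0.51155233]), 'wrist_torque': array([ 0.01222983, -0.06918258, -0.06451853]), 'width': 0.08509795323249139} -0.0187
```

View pics/scene0.png

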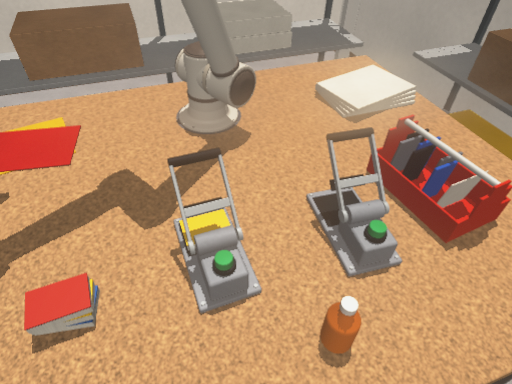

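View pics/top0.png

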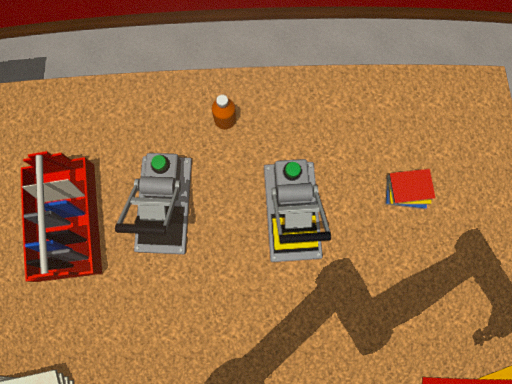

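The loaded press is the one with yellow on its bed. In scene its bar is at about (195,157) and its button at (224,259). In top the bar is at (304,237) and the button at (292,170). The empty press is to its left, with its button at (160,163) in top.

```bash
cat > h.py <<'E'
import cv2,numpy as np
def ray(c,uv):
    K=c["mtx"];p=[(uv[0]-K[0,2])/K[0,0],(uv[1]-K[1,2])/K[1,1]]
    u=cv2.undistortPoints(np.array([[uv]],float),K,np.array([float(c["k1"]),0,0,0,0]))[0,0]
    E=c["extrinsics"];R=E[:3,:3];o=-R.T@E[:3,3];return o,R.T@np.array([u[0],u[1],1])
def plane(c,uv,z):
    o,d=ray(c,uv);return o+d*(z-o[2])/d[2]
def tri(ca,a,cb,b):
    o1,d1=ray(ca,a);o2,d2=ray(cb,b)
    s=np.linalg.lstsq(np.c_[d1,-d2],o2-o1,rcond=None)[0]
    p,q=o1+s[0]*d1,o2+s[1]*d2;return (p+q)/2,np.linalg.norm(p-q)
def proj(c,P):
    E=c["extrinsics"];r,_=cv2.Rodrigues(E[:3,:3])
    return cv2.projectPoints(np.array(P,float).reshape(-1,1,3),r,E[:3,3],c["mtx"],np.array([float(c["k1"]),0,0,0,0]))[0][:,0]
def blobs(m,a=40):
    n,l,s,ce=cv2.connectedComponentsWithStats(m.astype(np.uint8))
    return [(s[i],ce[i],l==i) for i in range(1,n) if s[i,4]>a]
E
python3 - <<'E'
from h import *
C={n:dict(np.load(n+"0.npz")) for n in("scene","top")}
for n,c in C.items():
    im=c["image"].astype(int);r,g,b=im[...,0],im[...,1],im[...,2]
    for s,ce,_ in blobs((g>r*1.6)&(g>b*1.6)&(g>50)): print(n,"green",s,ce,plane(c,ce,.105))
    hsv=cv2.cvtColor(c["image"],cv2.COLOR_RGB2HSV).astype(int)
    # brightest green: top face
    for s,ce,_ in blobs((g>r*1.6)&(g>b*1.6)&(g>110),20): print(n,"greentop",s,ce,plane(c,ce,.105))
    for s,ce,m in blobs(im.max(2)<50):
        ys,xs=np.nonzero(m);print(n,"dark",s,ce,cv2.minAreaRect(np.c_[xs,ys].astype(np.float32)),plane(c,ce,.21))
for n,box in(("scene",(150,130,290,320)),("top",(240,140,350,280))):
    x0,y0,x1,y1=box;cv2.imwrite(f"pics/{n}z.png",cv2.resize(C[n]["image"][y0:y1,x0:x1,::-1],None,fx=4 if n=="top" else 3,fy=4 if n=="top" else 3,interpolation=2))
E
```

```text
scene green [369 220  17  18 193] [377.60621762 227.20725389] [0.68187403 0.18563604 0.105     ]
scene green [215 250  18  16 228] [223.3245614  257.63157895] [ 0.65116939 -0.13087964  0.105     ]
scene greentop [369 220  17  15 177] [377.60451977 226.51977401] [0.68031102 0.18668247 0.105     ]
scene greentop [215 250  18  16 228] [223.3245614  257.63157895] [ 0.65116939 -0.13087964  0.105     ]
top green [151 155  15  15 171] [158.18128655 161.97660819] [0.67595072 0.1903263  0.105     ]
top green [285 162  16  16 196] [292.53061224 169.18367347] [ 0.64573936 -0.12740773  0.105     ]
top greentop [151 155  14  14 151] [157.80794702 161.54304636] [0.67706333 0.19123988 0.105     ]
top greentop [286 162  15  14 163] [292.65644172 168.43558282] [ 0.64755045 -0.12781251  0.105     ]
top dark [284 168  18  12  44] [291.04545455 175.45454545] ((291.9607849121094, 174.08360290527344), (17.23408317565918, 10.22360897064209), 6.709837436676025) [ 0.60436498 -0.11241921  0.21      ]
top dark [169 207  14  19 152] [175.92105263 216.32236842] ((175.5, 216.0), (18.0, 13.0), 90.0) [0.52653143 0.
[... 762 characters left out ...]
736083984) [0.49004021 0.36900808 0.21      ]
top dark [280 232  51  11 398] [304.85678392 237.11306533] ((304.9004821777344, 237.0066680908203), (8.115318298339844, 50.35488510131836), 86.18592071533203) [ 0.47352925 -0.13346826  0.21      ]
top dark [274 248  44   5  93] [295.91397849 249.89247312] ((295.49432373046875, 249.90032958984375), (2.253467082977295, 43.15816879272461), 86.72950744628906) [ 0.44822697 -0.11368473  0.21      ]
top dark [ 48 257  25  12 215] [ 57.46976744 263.04651163] ((60.0, 262.5), (11.0, 24.0), 90.0) [0.43571955 0.38280617 0.21      ]
top dark [ 27 259  13   8  77] [ 33.31168831 262.61038961] ((33.0, 262.5), (7.0, 12.0), 90.0) [0.43721329 0.43786908 0.21      ]
```

View pics/scenez.png

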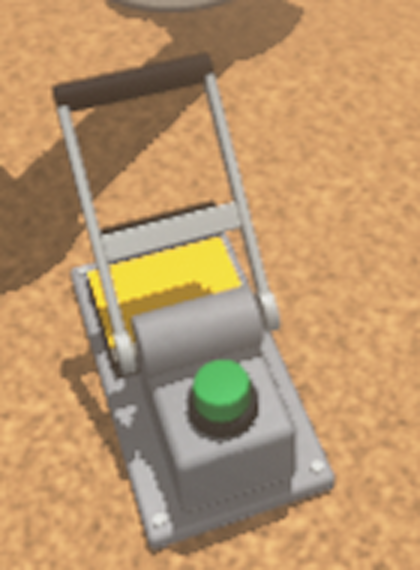

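View pics/topz.png

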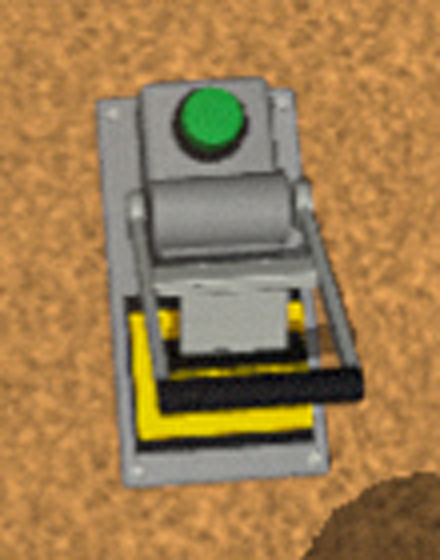

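```bash
cat >> h.py <<'E'
from scipy.spatial.transform import Rotation as Ro
def shift(st,P,yaw=None):
    R=Ro.from_quat(st["orientation"]);d=R.inv().apply(np.array(P)-st["tcp_pos"])*100
    out="shift cm "+str(d.round(2))
    if yaw is not None:
        T=np.array([[np.cos(yaw),np.sin(yaw),0],[np.sin(yaw),-np.cos(yaw),0],[0,0,-1]]).T  # cols x,y,z
        rv=(R.inv()*Ro.from_matrix(T)).as_rotvec(degrees=True);out+=" turn "+str(rv.round(2))
    return out
E
python3 - <<'E'
from h import *
from bench import env
S,T=[dict(np.load(n+"0.npz")) for n in("scene","top")]
g=tri(S,(194.5,157),T,(304.9,237));b=tri(S,(223.8,257.5),T,(292.6,168.5))
print(g,b)
# bar ends
L=tri(S,(150+57/3,130+96/3),T,(240+361/4,140+382/4));Rr=tri(S,(150+211/3,130+69/3),T,(240+160/4,140+396/4))
print(L,Rr)
v=b[0][:2]-g[0][:2];print(np.linalg.norm(v),np.degrees(np.arctan2(v[1],v[0])), np.degrees(np.arctan2(*(Rr[0]-L[0])[:2])))
# base edges top view, z~0.012
for a in((100,102),(296,92),(326,470),(128,484)): print(plane(T,(240+a[0]/4,140+a[1]/4),.012))
st=env.read_state();print(shift(st,[g[0][0],g[0][1],.30],np.radians(92)))
E
```

```text
(array([ 0.47364395, -0.13407003,  0.21006451]), np.float64(0.0010316365002134345)) (array([ 0.64838512, -0.12871512,  0.10072508]), np.float64(0.0012266885247646136))
(array([ 0.47449778, -0.18547892,  0.21129287]), np.float64(0.0006247265111450558)) (array([ 0.47233562, -0.08193438,  0.20630286]), np.float64(0.0014573047795271533))
0.17482320209004626 1.755269251503979 -1.1962437001682122
[ 0.68286234 -0.06680188  0.012     ]
[ 0.68493967 -0.19387888  0.012     ]
[ 0.44180152 -0.19657129  0.012     ]
[ 0.43848594 -0.07335773  0.012     ]
shift cm [37.9  42.64 -6.9 ] turn [-0.02 -0.11 12.13]
```

Both views agree: the bar is at (0.474, -0.134, 0.210) and the button at (0.648, -0.129). I'll move above the bar with the fingers shut.

>>> servo_tool(
  rows=[
    [[0, 0, 3], [3, 3, -4], 0],
    [[0, 0, 6], [6, 6, -6.9], 0],
    [[0, 0, 9], [9, 9.5, -6.9], 0],
    [[0, 0, 12], [12, 13, -6.9], 0],
    [[0, 0, 12], [15, 16.5, -6.9], 0],
    [[0, 0, 12], [18, 20, -6.9], 0],
    [[0, 0, 12], [21, 23.5, -6.9], 0],
    [[0, 0, 12], [24, 27, -6.9], 0],
    [[0, 0, 12], [27, 30.5, -6.9], 0],
    [[0, 0, 12], [30, 34, -6.9], 0],
  ],
  force=40,
)

```text
time_s: 0.93
tcp_pos: [0.3762, -0.2772, 0.3001]
orientation: [0.694, 0.72, 0.0, -0.0]
wrist_force: [1.0, -0.0, -0.0]
width: -0.0005
```

```bash
python3 - <<'E'
from h import *
from bench import env
st=env.read_state();print(st["time_s"],st["tcp_pos"],st["width"]);print(shift(st,[.473,-.134,.26],np.radians(92)))
E
```

```text
0.9333 [ 0.37621361 -0.27717346  0.30014677] -0.000463337511283709
shift cm [13.95 10.21  4.02] turn [-0.   -0.01  0.14]
```

>>> servo_tool(
  rows=[
    [[0, 0, 0], [3, 2, 0], 0],
    [[0, 0, 0], [6, 4, 0], 0],
    [[0, 0, 0], [6, 4, 0], 0],
    [[0, 0, 0], [6, 4, 0], 0],
    [[0, 0, 0], [6, 4, 0], 0],
  ],
)

```text
time_s: 1.35
tcp_pos: [0.4133, -0.2176, 0.2999]
orientation: [0.694, 0.72, -0.0, -0.0]
wrist_force: [0.4, -0.4, 0.1]
width: -0.0002
```

```bash
python3 - <<'E'
from h import *
from bench import env
st=env.read_state();print(st["time_s"],st["tcp_pos"],st["dq"].round(3),st["wrist_force"]);print(shift(st,[.473,-.134,.25],np.radians(92)))
E
```

```text
1.35 [ 0.41330276 -0.21755748  0.29994334] [-0.032 -0.001  0.001  0.002 -0.    -0.   ] [ 0.39354906 -0.41937845  0.05397686]
shift cm [8.12 6.29 4.99] turn [-0.05 -0.01  0.18]
```

>>> servo_tool(
  rows=[
    [[0, 0, 0], [2.7, 2.1, 1], 0],
    [[0, 0, 0], [5.4, 4.2, 3], 0],
    [[0, 0, 0], [8.1, 6.3, 5], 0],
    [[0, 0, 0], [8.1, 6.3, 5], 0],
    [[0, 0, 0], [8.1, 6.3, 5], 0],
    [[0, 0, 0], [8.1, 6.3, 5], 0],
  ],
)

```text
time_s: 1.85
tcp_pos: [0.4732, -0.1355, 0.2503]
orientation: [0.694, 0.72, -0.0, 0.0]
wrist_force: [0.0, -0.2, -0.1]
width: 0.0001
```

```bash
cat > look.py <<'E'
from h import *
from bench import env
import sys
for n,(x0,y0,x1,y1) in(("scene",(110,60,310,320)),("top",(220,110,380,290))):
    c=env.camera(n);cv2.imwrite(f"pics/{n}{sys.argv[1]}.png",cv2.resize(c["image"][y0:y1,x0:x1,::-1],None,fx=2,fy=2,interpolation=2))
E
python3 look.py 1; python3 - <<'E'
from h import *
from bench import env
st=env.read_state();print(st["time_s"],st["tcp_pos"],st["wrist_force"]);
g=np.array([.4736,-.134]);u=np.array([.9997,.028]);H=g+.1202*u
R=Ro.from_quat(st["orientation"])
for v in(0,.1,.2,.3,.4,.5,.6,.7,.74,.76):
    a=.785-v;p=np.r_[H-.17*np.cos(a)*u,.09+.17*np.sin(a)+.010]
    print(v,p.round(4),(R.inv().apply(p-st["tcp_pos"])*100).round(2))
E
```

```text
1.95 [ 0.47320809 -0.1357457   0.25105931] [-0.02766093 -0.83230477  0.86095006]
0 [ 0.4735 -0.134   0.2202] [0.17 0.04 3.09]
0.1 [ 0.4622 -0.1343  0.2076] [ 0.18 -1.11  4.35]
0.2 [ 0.4521 -0.1346  0.1939] [ 0.19 -2.12  5.72]
0.3 [ 0.4434 -0.1348  0.1793] [ 0.2  -2.98  7.18]
0.4 [ 0.4363 -0.135   0.1638] [ 0.2  -3.7   8.72]
0.5 [ 0.4307 -0.1352  0.1478] [ 0.21 -4.26 10.32]
0.6 [ 0.4267 -0.1353  0.1313] [ 0.21 -4.66 11.97]
0.7 [ 0.4244 -0.1354  0.1144] [ 0.21 -4.89 13.66]
0.74 [ 0.424  -0.1354  0.1076] [ 0.21 -4.94 14.33]
0.76 [ 0.4239 -0.1354  0.1042] [ 0.21 -4.95 14.67]
```

View pics/scene1.png

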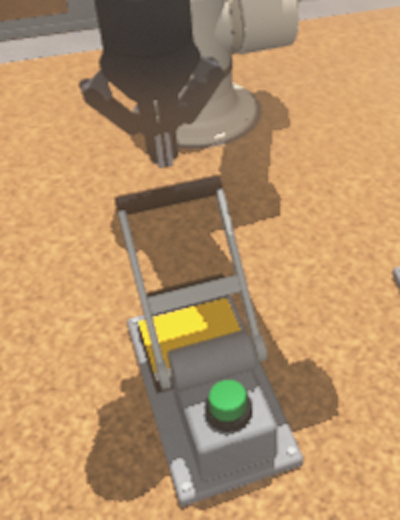

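View pics/top1.png

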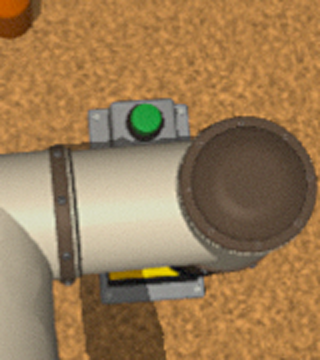

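The shut fingers stand centred just above the bar, with the tip at about (165,165) in the scene crop. I'll push down along the arc, the first half first.

>>> servo_tool(
  rows=[
    [[0, 0, 0], [0.2, 0, 1.5], 0],
    [[0, 0, 0], [0.2, 0, 2.6], 0],
    [[0, 0, 0], [0.2, -0.3, 3.4], 0],
    [[0, 0, 0], [0.2, -1.1, 4.4], 0],
    [[0, 0, 0], [0.2, -1.6, 5.0], 0],
    [[0, 0, 0], [0.2, -2.1, 5.7], 0],
    [[0, 0, 0], [0.2, -2.6, 6.5], 0],
    [[0, 0, 0], [0.2, -3.0, 7.2], 0],
  ],
)

```text
time_s: 2.62
tcp_pos: [0.4409, -0.1347, 0.1793]
orientation: [0.694, 0.72, -0.001, -0.001]
wrist_force: [-4.6, 0.3, 6.3]
width: -0.0
```

```bash
python3 look.py 2; python3 -c "
from bench import env
s=env.read_state();print(s['time_s'],s['tcp_pos'],s['wrist_force'])"
```

```text
2.7167 [ 0.44123427 -0.13456516  0.17836832] [-1.20873414 -0.07275546  0.60608389]
```

View pics/scene2.png

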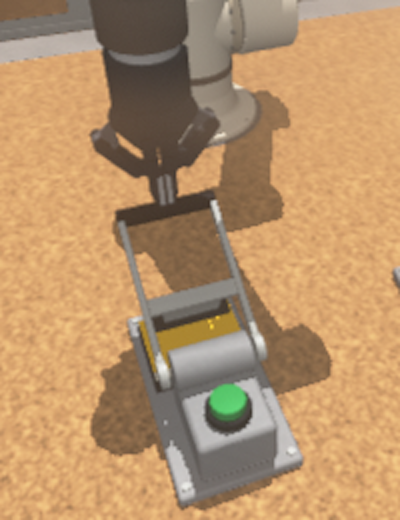

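The fingertip is still on the bar at about (167,203), with the lever near 0.3. I'll continue past the second notch.

>>> servo_tool(
  rows=[
    [[0, 0, 0], [0, -0.3, 0.8], 0],
    [[0, 0, 0], [0, -0.6, 1.6], 0],
    [[0, 0, 0], [0, -0.9, 2.4], 0],
    [[0, 0, 0], [0, -1.1, 3.2], 0],
    [[0, 0, 0], [0, -1.3, 4.0], 0],
    [[0, 0, 0], [0, -1.4, 4.8], 0],
    [[0, 0, 0], [0, -1.5, 5.6], 0],
    [[0, 0, 0], [0, -1.6, 6.4], 0],
  ],
)

```text
time_s: 3.38
tcp_pos: [0.4272, -0.1347, 0.1144]
orientation: [0.694, 0.72, 0.0, 0.0]
wrist_force: [-2.8, -0.9, 4.3]
width: -0.0
```

```bash
python3 look.py 3; python3 -c "
from bench import env
s=env.read_state();print(s['time_s'],s['tcp_pos'],s['wrist_force'])"
```

```text
3.4833 [ 0.42701202 -0.13456943  0.11350478] [-1.92453868 -0.70221643  3.71066169]
```

View pics/scene3.png

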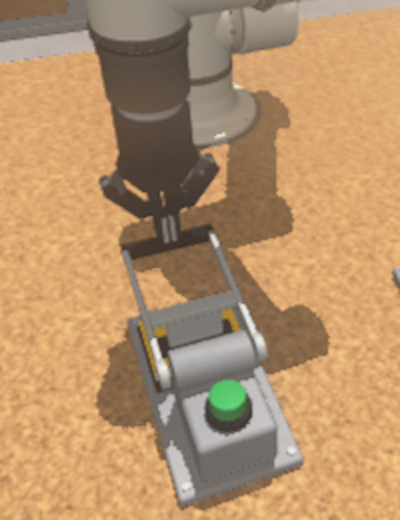

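The tip is on the bar and the lever is near 0.70. I'll go about 8 mm further, then lift off and wait.

>>> servo_tool(
  rows=[
    [[0, 0, 0], [0, 0, 0.4], 0],
    [[0, 0, 0], [0, 0, 0.8], 0],
    [[0, 0, 0], [0, 0, 0.9], 0],
    [[0, 0, 0], [0, 0, 0.9], 0],
  ],
)

```text
time_s: 3.82
tcp_pos: [0.4276, -0.1343, 0.1051]
orientation: [0.694, 0.72, -0.0, 0.0]
wrist_force: [-2.5, -1.9, 4.2]
width: -0.0001
```

```bash
python3 -c "
from bench import env
s=env.read_state();print(s['time_s'],s['tcp_pos'],s['wrist_force'])"
```

```text
3.8167 [ 0.42756117 -0.13427722  0.10508432] [-2.50789433 -1.90875153  4.1740228 ]
```

>>> servo_tool(
  rows=[
    [[0, 0, 0], [0, 0, -0.5], 0],
    [[0, 0, 0], [0, 0, -1.5], 0],
    [[0, 0, 0], [0, 0, -3], 0],
    [[0, 0, 0], [0, 0, -5], 0],
    [[0, 0, 0], [0, 0, -6], 0],
    [[0, 0, 0], [0, 0, -6], 0],
    [[0, 0, 0], [0, 0, -6], 0],
    [[0, 0, 0], [0, 0, -6], 0],
    [[0, 0, 0], [0, 0, -6], 0],
    [[0, 0, 0], [0, 0, -6], 0],
  ],
)

```text
time_s: 4.65
tcp_pos: [0.427, -0.1341, 0.1644]
orientation: [0.694, 0.72, -0.001, -0.001]
wrist_force: [-0.5, -0.1, 0.7]
width: 0.0001
```

```bash
python3 look.py 4; python3 - <<'E'
from h import *
from bench import env
s=env.read_state();print(s['time_s'],s['tcp_pos'],s['wrist_force'])
print(shift(s,[.648,-.129,.165],np.radians(92)))
E
```

```text
4.75 [ 0.42712199 -0.13414961  0.1646257 ] [-0.06383289  0.22846964  0.20271849]
shift cm [-0.31 22.09 -0.07] turn [-0.08 -0.    0.14]
```

View pics/scene4.png

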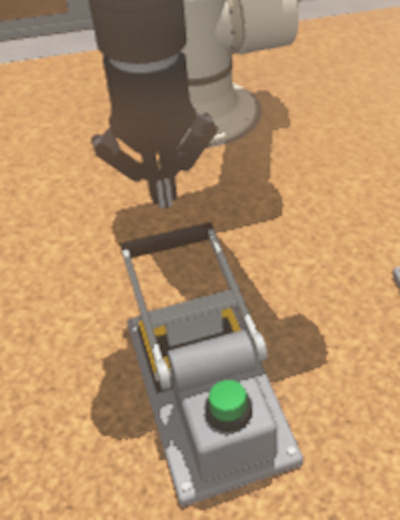

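The lever holds at the second notch: its bar is still at about (168,240) and the fingertip is clear at (167,200). Next I'll move over the button.

>>> servo_tool(
  rows=[
    [[0, 0, 0], [0, 2, -1], 0],
    [[0, 0, 0], [-0.1, 5, -1], 0],
    [[0, 0, 0], [-0.2, 8, -1], 0],
    [[0, 0, 0], [-0.3, 11.5, -1], 0],
    [[0, 0, 0], [-0.3, 15, -1], 0],
    [[0, 0, 0], [-0.3, 18.5, -0.5], 0],
    [[0, 0, 0], [-0.3, 21, 0.5], 0],
    [[0, 0, 0], [-0.3, 22.1, 2], 0],
    [[0, 0, 0], [-0.3, 22.1, 3], 0],
    [[0, 0, 0], [-0.3, 22.1, 3], 0],
  ],
)

```text
time_s: 5.58
tcp_pos: [0.6464, -0.1286, 0.131]
orientation: [0.694, 0.72, -0.002, -0.003]
wrist_force: [-1.0, 0.3, 1.0]
width: 0.0002
```

>>> servo_tool(
  rows=[
    [[0, 0, 0], [0, 0, 0], 0],
    [[0, 0, 0], [0, 0, 0], 0],
  ],
)

```text
time_s: 5.75
tcp_pos: [0.648, -0.1291, 0.1361]
orientation: [0.694, 0.72, 0.0, 0.0]
wrist_force: [0.3, -0.0, 0.2]
width: 0.0003
```

```bash
python3 look.py 5; python3 - <<'E'
from h import *
from bench import env
s=env.read_state();print(s['time_s'],s['tcp_pos'],s['wrist_force'])
print(shift(s,[.648,-.129,.105],np.radians(92)))
c=env.camera("scene");cv2.imwrite("pics/full5.png",c["image"][:,:,::-1])
E
```

```text
5.85 [ 0.64830991 -0.12904685  0.13684696] [-0.05885844  0.73334337  0.3663449 ]
shift cm [ 0.01 -0.04  3.18] turn [0.12 0.01 0.14]
```

View pics/scene5.png

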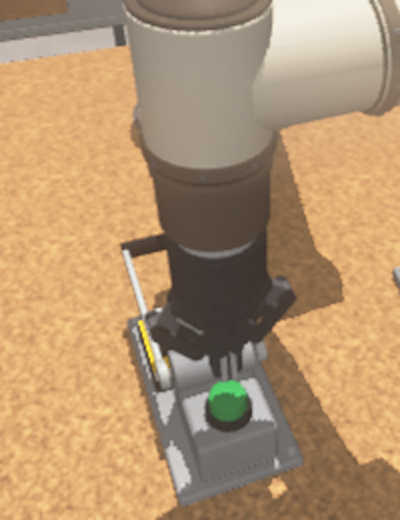

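View pics/full5.png

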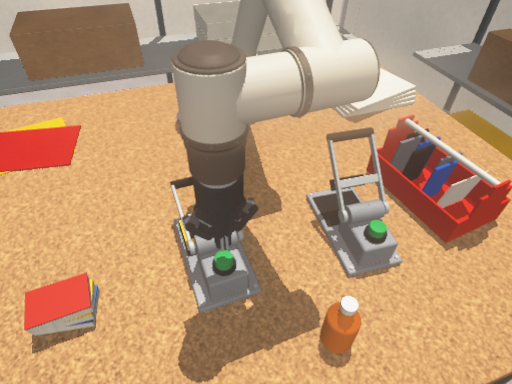

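The lever is still caught, and the tip hangs 32 mm above the button with the rising lever's path clear. Now I'll press and hold the button.

>>> servo_tool(
  rows=[
    [[0, 0, 0], [0, 0, 1.5], 0],
    [[0, 0, 0], [0, 0, 2.7], 0],
    [[0, 0, 0], [0, 0, 3.2], 0],
    [[0, 0, 0], [0, 0, 3.6], 0],
    [[0, 0, 0], [0, 0, 4.0], 0],
    [[0, 0, 0], [0, 0, 4.1], 0],
    [[0, 0, 0], [0, 0, 4.1], 0],
    [[0, 0, 0], [0, 0, 4.1], 0],
    [[0, 0, 0], [0, 0, 4.1], 0],
    [[0, 0, 0], [0, 0, 4.1], 0],
  ],
)

```text
time_s: 6.73
tcp_pos: [0.648, -0.129, 0.0951]
orientation: [0.694, 0.72, -0.0, -0.0]
wrist_force: [-3.3, 1.7, 5.3]
width: -0.0002
```

>>> servo_tool(
  rows=[
    [[0, 0, 0], [0, 0, 0], 0],
    [[0, 0, 0], [0, 0, 0], 0],
    [[0, 0, 0], [0, 0, 0], 0],
    [[0, 0, 0], [0, 0, 0], 0],
    [[0, 0, 0], [0, 0, 0], 0],
    [[0, 0, 0], [0, 0, 0], 0],
    [[0, 0, 0], [0, 0, 0], 0],
    [[0, 0, 0], [0, 0, 0], 0],
    [[0, 0, 0], [0, 0, 0], 0],
    [[0, 0, 0], [0, 0, 0], 0],
  ],
)

```text
time_s: 7.57
tcp_pos: [0.648, -0.129, 0.0952]
orientation: [0.694, 0.72, -0.0, -0.0]
wrist_force: [-2.8, 0.4, 4.9]
width: -0.0
```

```bash
python3 look.py 6; python3 -c "
from bench import env
s=env.read_state();print(s['time_s'],s['tcp_pos'],s['wrist_force'])"
```

```text
7.6667 [ 0.64797442 -0.12894918  0.09512611] [-3.84152695  1.783538    5.27090089]
```

View pics/scene6.png

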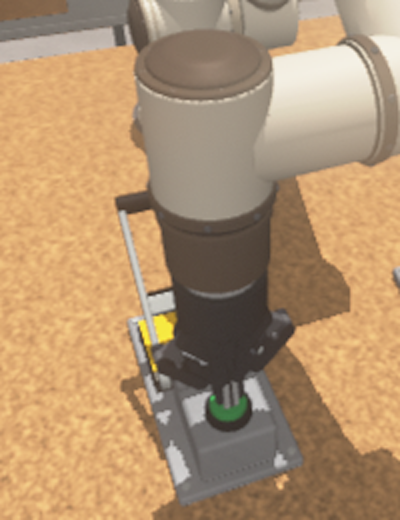

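The button is down and the lever is back up: its bar's left end is at (120,203), against (118,203) at rest. I'll lift off.

>>> servo_tool(
  rows=[
    [[0, 0, 0], [0, 0, 0], 0],
    [[0, 0, 0], [0, 0, 0], 0],
    [[0, 0, 0], [0, 0, -1], 0],
    [[0, 0, 0], [0, 0, -3], 0],
    [[0, 0, 0], [0, 0, -6], 0],
    [[0, 0, 0], [0, 0, -9], 0],
    [[0, 0, 0], [0, 0, -12], 0],
    [[0, 0, 0], [0, 0, -14], 0],
    [[0, 0, 0], [0, 0, -14], 0],
    [[0, 0, 0], [0, 0, -14], 0],
  ],
)

```text
time_s: 8.5
tcp_pos: [0.6492, -0.1289, 0.2363]
orientation: [0.694, 0.72, 0.002, 0.001]
wrist_force: [-1.0, -0.0, -0.6]
width: 0.0001
```

>>> servo_tool(
  rows=[
    [[0, 0, 0], [0, 0, 0], 0],
    [[0, 0, 0], [0, 0, 0], 0],
    [[0, 0, 0], [0, 0, 0], 0],
    [[0, 0, 0], [0, 0, 0], 0],
    [[0, 0, 0], [0, 0, 0], 0],
    [[0, 0, 0], [0, 0, 0], 0],
  ],
)

```text
time_s: 9.0
tcp_pos: [0.6483, -0.1289, 0.2337]
orientation: [0.694, 0.72, -0.0, -0.0]
wrist_force: [-0.2, -0.3, -0.0]
width: 0.0
```

```bash
python3 look.py 7; python3 - <<'E'
from h import *
from bench import env
s=env.read_state();print(s['time_s'],s['tcp_pos'],s['wrist_force'])
im=np.hstack([cv2.imread("pics/scene7.png"),cv2.resize(cv2.imread("pics/top7.png"),(320,520))]);cv2.imwrite("pics/both7.png",im)
E
```

```text
9.1 [ 0.64834728 -0.12891789  0.23403253] [ 0.56738853 -0.56874435  0.42044072]
```

View pics/both7.png

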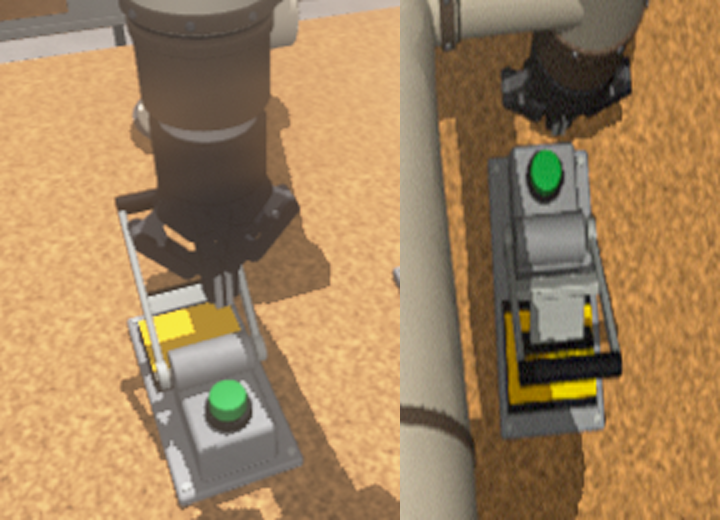

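In both views the lever is up, the button is up and the hand is clear. I'll compare pixel positions with the start pictures before handing in.

```bash
python3 - <<'E'
from h import *
from bench import env
for n in("top","scene"):
    c=env.camera(n);im=c["image"].astype(int);r,g,b=im[...,0],im[...,1],im[...,2]
    for s,ce,_ in blobs((g>r*1.6)&(g>b*1.6)&(g>50)): print(n,"green",ce.round(1))
    if n=="top":
        for s,ce,_ in blobs(im.max(2)<50,120):
            if abs(ce[0]-305)<60 or abs(ce[0]-144)<30: print("dark",s,ce.round(1))
cv2.imwrite("pics/full8.png",c["image"][:,:,::-1])
E
```

```text
top green [158.1 162. ]
top green [292.4 169.3]
dark [272 121  63  34 900] [303.7 139.9]
dark [116 216  51  20 287] [142.6 225.7]
dark [281 223  36  10 142] [298.6 228.7]
dark [279 231  52  13 413] [304.3 237.1]
dark [274 248  44   5 124] [294. 250.]
scene green [377.6 226.5]
scene green [223.3 259.2]
```

View pics/full8.png

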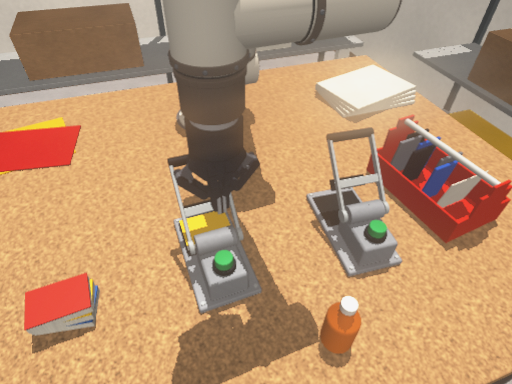

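The top view matches the start, but the button's scene centroid sits 1.6 px lower. I'll check whether that is shading or the button not fully up.

```bash
python3 - <<'E'
from h import *
from bench import env
a=np.load("scene0.npz")["image"];c=env.camera("scene")["image"]
for im in(a,c):
    i=im.astype(int);g=(i[...,1]>i[...,0]*1.4)&(i[...,1]>i[...,2]*1.4)&(i[...,1]>25)
    for s,ce,_ in blobs(g): print(s,ce.round(1))
    print(im[246:274,223].tolist())
cv2.imwrite("pics/cmp.png",np.hstack([cv2.resize(x[235:285,195:255,::-1],None,fx=6,fy=6,interpolation=0) for x in(a,c)]))
E
```

```text
[369 220  18  18 249] [377.2 228.3]
[214 250  19  20 299] [223.3 259.3]
[[112, 107, 102], [107, 100, 95], [103, 96, 91], [103, 114, 95], [96, 171, 101], [90, 189, 100], [90, 190, 103], [91, 190, 103], [91, 191, 103], [91, 192, 103], [91, 193, 104], [92, 194, 106], [94, 196, 108], [93, 195, 108], [95, 197, 109], [94, 198, 109], [96, 200, 112], [97, 201, 112], [91, 185, 103], [78, 138, 80], [73, 114, 68], [71, 112, 66], [72, 112, 67], [73, 113, 69], [70, 91, 60], [68, 66, 52], [71, 64, 56], [70, 61, 53]]
[369 220  18  18 249] [377.2 228.3]
[214 250  20  20 311] [223.4 259.5]
[[117, 113, 109], [110, 106, 102], [105, 100, 96], [109, 124, 104], [98, 185, 108], [92, 206, 109], [93, 206, 110], [93, 207, 112], [94, 209, 113], [94, 209, 113], [94, 209, 113], [95, 212, 115], [96, 213, 116], [97, 214, 118], [98, 214, 119], [99, 215, 120], [100, 216, 121], [101, 217, 121], [93, 201, 111], [79, 151, 86], [70, 121, 71], [71, 121, 71], [71, 120, 71], [73, 121, 72], [68, 95, 62], [66, 67, 54], [72, 66, 60], [70, 62, 57]]
```

View pics/cmp.png

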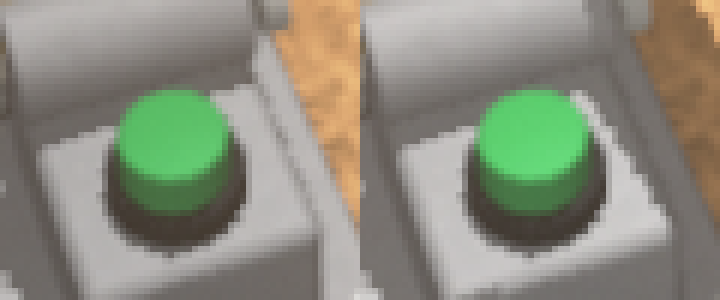

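The button's edges are on the same rows as at the start, so the shift was only shading. I'll hand in.

```bash
python3 -c "
from bench import env
print(env.close_job())"
```

```text
the job is handed in; nothing more can be done
None
```

The job is done and handed in at about 9.5 s; no verdict was reported. With shut fingers I pushed the loaded press's lever down to about 0.75 rad, worked out from the fingertip height. I then lifted clear, and the ratchet alone held it at the second notch for over 1 s. I pressed the green button about 10 mm for more than 1 s until the lever was back up, then lifted off.

- **Last checks:** The lever bar and button are within 1 px of where they started in the top view. The spare press looks unmoved. The wrist force was near zero, within sensor noise.
- **One check that disagreed:** The button's colour centroid first read 1.6 px low in the scene view. Its edges were on the same rows as at the start, so this was a shading effect and the button is fully up.

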